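# Slide the sample carrier under the photometer's light flap

### The arm

A 7-joint arm with a two-finger parallel gripper is mounted at the origin on the work surface. World frame = base frame: x ahead of the robot, y to its left, z up, the work surface at z = 0. Lengths are in m, angles in rad, forces in N, time in s.
With the tool pointing down it reaches from about 0.425 to 0.875 m from the base axis. Payload 4.7 kg.
Tool frame: the origin (TCP) lies at the centre of the arm's flange, where the gripper is bolted on; the fingertips stand 182 mm ahead of it and the grasp point (between the pads) lies ahead of it (ctrl.hold_point_z is the z of the grasp point in the tool frame, in m); z points along the fingers, y is the direction in which the jaws open and shut (so a half turn about z gives the same grasp; the last joint's range is limited). The gripper opens to 87 mm and grips with 3 to 60 N. Pads are 19 mm wide; open, the fingers measure 117 mm over their backs; the gripper's body (75 mm by 190 mm) begins 51 mm behind the grasp point.
Start: joints at [-1.282, 0.321, -0.07, 1.45, 0.023, 1.371, -0.057], TCP at [0.176, 0.626, 0.405] pointing down, gripper open.
Joint ranges: [-2.86, 2.86], [-0.3, 2.09], [-1.38, 1.24], [0.06, 2.45], [-1.56, 4.7], [0.09, 2.05], [-2.69, 2.69]. Speed limits (rad/s): [2.57, 2.57, 3.14, 3.14, 3.14, 3.14, 3.14].

### API

Orientations are given as a rotation vector (axis times angle).
In Python, from bench import get_state, imaging, workorder, ctrl gives the robot as it stands.
- The arm moves only by the tool step_arm, never from a script. Its argument "increments" is a list of rows, each an object of numbers: "claw": the opening, from 0 (shut) to 1 (fully open); "tx", "ty", "tz": the shift along the tool's x, y, z in m; "spin": the turn about the tool's z in degrees. A call has 1 to 8 rows; each row is the pose to reach, as a shift and turn from the pose commanded when the call began, along the tool's axes at that moment; what a row does not reach only later rows make up. A row lasts 1/12 s, in which the tool goes at most 41.7 mm and 7.16 degrees, less where a joint would pass 70% of its speed; a pose out of reach is approached as far as the arm can. A call with a gripper value outside its range is refused whole. The fingers move at their own pace and stop on an object; "force" is the grip in N (left out, the last holds). Time passes only in rows, so rows that repeat a pose let the fingers close. It gives the time, the measured TCP pose, the force and the opening at its end, in the units of the state.
- get_state(): the state, without advancing time (a new reading comes with each control period).
- imaging.get_image(name): name is "scene" or "side" or "wrist"; returns the picture (480x640x3 uint8, blue, green, red); there is no depth.
- imaging.camera_params(name): a dict with "intrinsics" (3x3 intrinsics, pixels), "camera_from_world" (4x4, takes a point from world to camera coordinates). Camera axes: x right, y down, z forward; pixel columns grow to the right and rows downward; lengths in m; the calibration is good to about 2 mm. A picture is of the moment at which its call begins: read the wrist's pose just before it. camera_params takes no time and is no camera call; for the wrist camera it gives the pose at the moment of the call.
- workorder.close_job(): hands the job in, once; it reports no verdict.
The state is a dict: "time": time; "joint_positions": joint angles; "qd": joint speeds; "joint_torque": joint torques, N m; "position": TCP position; "tool_rot": TCP orientation; "ft_force": force on the tool from outside, world axes, zero at the start; "torque": the same for the moment, N m; "grip_width": opening from 0.0 (shut) to 1.0 (fully open).
Only numpy, scipy, OpenCV 4.12 (cv2) and the standard library are available. Lean on these libraries where they do the work, as an engineer would, in place of code of your own. Each camera call takes 0.05 s, during which the arm holds its last target. There are 200 camera calls.

### The job

Load the sample into the bench photometer: with one fingertip push the red bar aside to hold the spring-closed light flap open, and with the other fingertip push the carrier by its blue plate under the flap until it is fully home. Then let the flap spring shut behind it and leave everything alone. Slide the carrier along the bench without picking it up, and do not disturb the bottle, the flask or the vial.

Things in the scene. Friction and masses are not known exactly. Their poses are not given: they have to be found in the camera images.
- photometer: White bench photometer, fixed. Origin on the bench at the middle of its sample bay's mouth; +x points into the bay (push direction, roughly away from the robot), +y left of it, z up. Lengths below are mm in this frame. Aluminium guide rails 8 high, 5 wide at y = +-29.5 from x -150 to 60. Ledge 18 high at y -33 to -41 and hinge wall 17 high at y 55 to 65, both x 0 to 60.
- bay_stop (a point): Stop at the inner end of the bay: the front face of the photometer's white housing, 60 mm inside the mouth, this point on the centre line 10 mm above the bench. The housing (120 long, 170 wide, 60 high) stands beyond it. Home for the carrier is its leading edge against this face.
- light_flap (a joint): Grey light flap: 0 shut, grows as it opens, stop at 0.85 rad. Hinge line along the photometer's x at y 60, z 22, left of the bay. Lid x -5 to 57, y 59 to -37, z 22 to 25 when shut; lifts on its right side, to 95 mm high. From 0.3 rad on the carrier passes under it; at 0.4 to 0.7 with room to spare. A spring shuts it; pushing the bar takes about 2 N at first, 4 N fully open.
- flap_skirt (a point): Middle of the lower edge of the flap's front skirt, a 50 mm wide, 3 mm thick plate below the lid at x -5 to -2. Shut, its lower edge is 8 mm above the bench: it blocks the carrier's body, which cannot push it open, but clears the carrier's 5 mm tail.
- finger_bar (a point): On the red finger bar, part of the flap: straight round bar, 8 mm diameter, parallel to the photometer's x from x -180 to -12, nothing below it. Shut, its centre is at y 60, z 52 (30 above the hinge line). This point is at x -100 on its centre line. Pushing it to +y, away from the carrier, opens the flap: it shifts 30 x sin(joint) mm. A finger may slide along it.
- carrier: White sample carrier, loose, about 150 g, lying between the rails before the bay, leading edge 8 to 35 mm outside the mouth. Origin on its underside, middle of the leading edge; +x leading. Body 58 long, 50 wide, 16 high, two amber discs on top; then a tail 20 wide, 5 high; then an upright blue push plate. 106 long in all. When home the plate stays 46 outside the mouth.
- push_plate (a point): Centre of the rear face of the carrier's upright blue push plate (the face to push on), 20 mm above the bench, 106 mm behind the leading edge. The plate is 6 thick, 48 wide, 36 high. The flap's skirt shuts over the tail, between this plate and the carrier's body.
- bottle: Amber reagent bottle, 56 mm diameter, 110 mm tall, loose bystander. Origin at the centre of its underside.
- flask: Conical glass flask, solid, 70 mm wide at its base, 100 mm tall, loose bystander. Origin at the centre of its underside.
- vial: Small glass vial with a blue cap, 26 mm diameter, 50 mm tall, loose bystander. Origin at the centre of its underside.
There are look-alikes about, which are no part of the job. Of the things shaped like the carrier, the white one is meant.

How it is judged:
By the outcome, as a careful person would: the job done as asked, in the order asked, and still so for the second after the job is handed in, with the robot touching nothing.
It also fails if it takes over 35 s, if anything falls off the work surface, if the arm or the gripper's body presses on something with over 40 N, if the wrist force passes 120 N, or if a joint passes its speed limit or range.

## Working session

There is one attempt and no reset: what is moved stays moved. The work goes in short steps, Python scripts to look and compute and a tool call to move; the robot and the scene stay as the last step left them, time stands still between calls to the robot, and variables do not carry over. Pictures are saved under pics/ and viewed, on a budget of 10 in all, crops included, one or two more only if the job needs it, and the job is handed in when it is done.

Besides the shell and the picture viewer there is one more tool, called after "Call:" as a command line: name --argument value ..., lists and objects as JSON in quotes. step_arm: Moves the arm, as the interface text tells. Its arguments: {"type":"object","properties":{"increments":{"type":"array"},"force":{"type":"number"}},"required":["increments"]}

```bash
mkdir -p pics; python3 - <<'E'
from bench import get_state, imaging, workorder, ctrl
import cv2,numpy as np
s=get_state();print(s,ctrl.hold_point_z)
for n in("scene","side"):
    im=imaging.get_image(n);cv2.imwrite(f"pics/{n}0.png",im)
    p=imaging.camera_params(n);print(n,p)
E
```

```text
{'time': 0.0, 'joint_positions': array([-1.28188725,  0.32181336, -0.07010442,  1.45165357,  0.02260347,
        1.37075634, -0.05689943]), 'qd': array([ 0.00247929,  0.00214017,  0.00077709,  0.00053584,  0.00087719,
       -0.00034606, -0.00088991]), 'joint_torque': array([-1.57211758e-06, -4.91280127e+01, -4.03657313e-01, -3.12535536e+01,
       -6.36885781e-02,  4.37744055e-02,  1.92657567e-04]), 'position': array([0.17635365, 0.6254173 , 0.40367835]), 'tool_rot': array([-4.30212012e-01, -3.11183300e+00,  2.88414084e-03]), 'ft_force': array([0.82090338, 0.01321022, 0.40622937]), 'torque': array([ 0.00490358, -0.02962614, -0.02402173]), 'grip_width': 0.9987483493527074} 0.1635
scene {'intrinsics': array([[550.7852148 ,   0.        , 310.53124967],
       [  0.        , 550.7852148 , 236.32394718],
       [  0.        ,   0.        ,   1.        ]]), 'camera_from_world': array([[-0.47330492,  0.88066713,  0.02019541,  0.2290053 ],
       [ 0.54620613,  0.31138493, -0.77762349, -0.30016816],
       [-0.691116  , -0.35702216, -0.6284058 ,  1.58769689],
       [ 0.        ,  0.        ,  0.        ,  1.        ]])}
side {'intrinsics': array([[463.21984499,   0.        , 318.95119285],
       [  0.        , 463.21984499, 236.99816515],
       [  0.        ,   0.        ,   1.        ]]), 'camera_from_world': array([[ 0.82765986, -0.56114269,  0.00990126, -0.48225828],
       [-0.32208559, -0.48936132, -0.81042358,  0.26847835],
       [ 0.45960856,  0.66756601, -0.58576069,  0.56173729],
       [ 0.        ,  0.        ,  0.        ,  1.        ]])}
```

View pics/scene0.png

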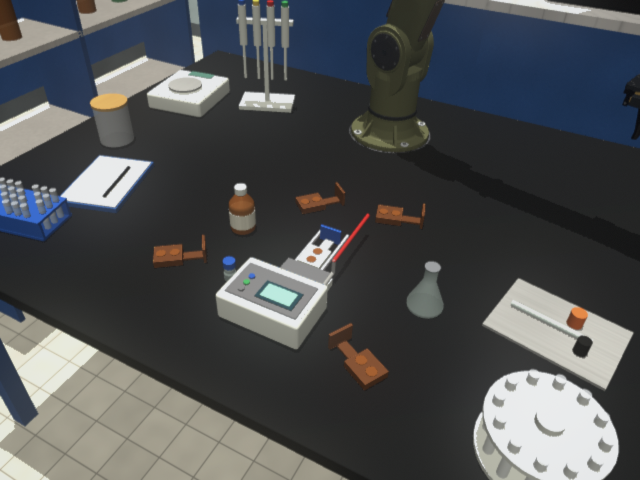

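View pics/side0.png

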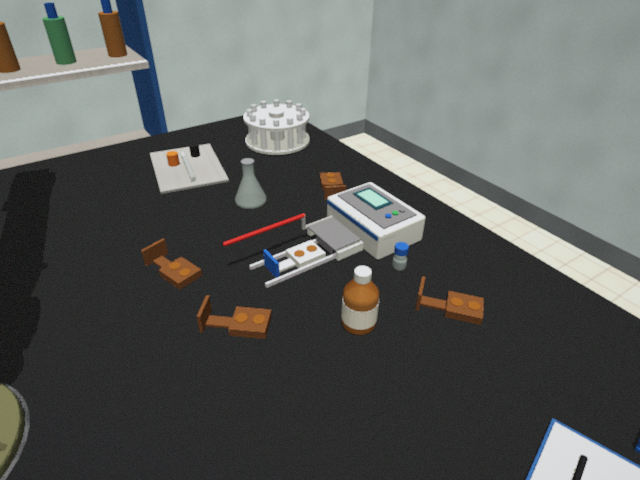

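Scene: white carrier at (318,250), blue plate at (330,232), red bar from (335,258) to (368,216). Candidates for the carrier are the brown look-alikes at (318,200), (400,213), (180,253) and (358,355), plus the white one at (318,250), which is the one I choose. In the side view its plate is at (271,263) and the bar runs (225,243)–(305,216).

```bash
cat > h.py <<'E'
import cv2,numpy as np
from bench import imaging,get_state
def ray(p,uv):
    T=p["camera_from_world"];R=T[:3,:3];c=-R.T@T[:3,3]
    d=R.T@np.linalg.inv(p["intrinsics"])@np.array([uv[0],uv[1],1.]);return c,d/np.linalg.norm(d)
def onz(p,uv,z):
    c,d=ray(p,uv);return c+d*(z-c[2])/d[2]
def tri(p1,u1,p2,u2):
    c1,d1=ray(p1,u1);c2,d2=ray(p2,u2)
    t=np.linalg.lstsq(np.c_[d1,-d2],c2-c1,rcond=None)[0]
    a,b=c1+t[0]*d1,c2+t[1]*d2;return (a+b)/2,np.linalg.norm(a-b)
def proj(p,X):
    x=p["intrinsics"]@(p["camera_from_world"]@np.r_[X,1])[:3];return x[:2]/x[2]
def blob(m,roi=None):
    if roi:
        k=np.zeros_like(m);x0,y0,x1,y1=roi;k[y0:y1,x0:x1]=1;m=m*k
    n,l,s,c=cv2.connectedComponentsWithStats(m.astype(np.uint8));i=1+np.argmax(s[1:,4]);return l==i,c[i],s[i]
def masks(im):
    h=cv2.cvtColor(im,cv2.COLOR_BGR2HSV);H,S,V=cv2.split(h)
    return dict(red=((H<5)|(H>174))&(S>170)&(V>90),blue=(H>100)&(H<125)&(S>150)&(V>50))
def ends(m):
    pts=np.argwhere(m)[:,::-1].astype(float);c=pts.mean(0);d=np.linalg.svd(pts-c,full_matrices=False)[2][0]
    t=(pts-c)@d;return c+d*t.min(),c+d*t.max()
E
python3 - <<'E'
from h import *
P={n:imaging.camera_params(n) for n in("scene","side")};E={};B={}
roi=dict(scene=(300,190,390,280),side=(210,200,320,290))
for n in P:
    im=cv2.imread(f"pics/{n}0.png");m=masks(im)
    r,c,s=blob(m["red"],roi[n]);E[n]=ends(r);b,cb,sb=blob(m["blue"],roi[n]);B[n]=cb
    print(n,E[n],s,cb,sb)
    q=cv2.minAreaRect(np.argwhere(b)[:,::-1].astype(np.float32));print(cv2.boxPoints(q).round(1).tolist())
e=lambda n:sorted(E[n],key=lambda v:v[1],reverse=(n=="scene")) # inner end first
for k in(0,1):
    print("bar",tri(P["scene"],e("scene")[k],P["side"],e("side")[k]),[onz(P[n],e(n)[k],.052) for n in P])
print("blue",tri(P["scene"],B["scene"],P["side"],B["side"]))
a=cv2.imread("pics/scene0.png")[190:300,210:400];b=cv2.imread("pics/side0.png")[190:300,215:405]
cv2.imwrite("pics/crop.png",cv2.resize(np.vstack([a,b]),None,fx=2.7,fy=2.7,interpolation=2))
E
```

```text
scene (array([368.0574619, 214.0430049]), array([335.10238573, 258.07662621])) [335 214  34  45 177] [330.67857143 228.76785714] [321 225  20   9  56]
[[320.3999938964844, 226.8000030517578], [321.29998779296875, 224.10000610351562], [340.5, 230.5], [339.6000061035156, 233.1999969482422]]
side (array([302.92080352, 214.78290038]), array([222.97986895, 243.9448152 ])) [223 213  81  33 387] [270.74015748 262.84645669] [263 249  17  28 254]
[[256.20001220703125, 256.0], [265.3999938964844, 247.8000030517578], [284.8999938964844, 269.79998779296875], [275.70001220703125, 277.8999938964844]]
bar (array([0.63172664, 0.13117609, 0.05530077]), np.float64(0.0023463776216177167)) [array([0.62707017, 0.13024576, 0.052     ]), array([0.63482904, 0.13411991, 0.052     ])]
bar (array([0.46294653, 0.1292807 , 0.05334023]), np.float64(0.0017276947032206038)) [array([0.46231274, 0.12832951, 0.052     ]), array([0.4632541 , 0.13210301, 0.052     ])]
blue (array([0.52156741, 0.06715113, 0.0271878 ]), np.float64(0.0034601661906664724))
```

View pics/crop.png

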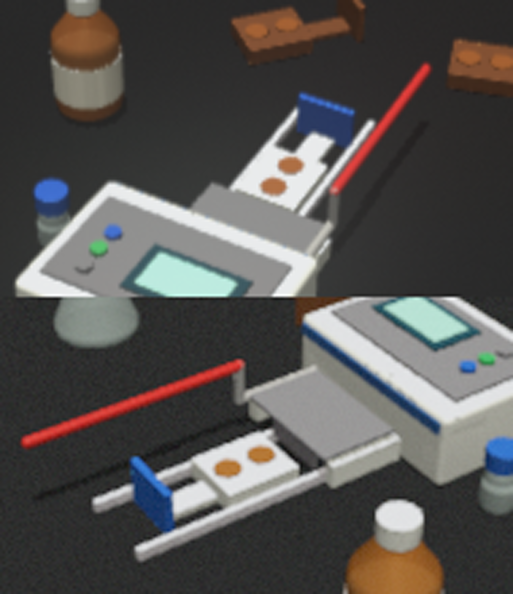

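The crop confirms it: the white carrier with the blue plate, amber discs and grey flap, with the red bar on the robot's left. Next I'll place the photometer frame and the bystanders.

```bash
python3 - <<'E'
from h import *
P={n:imaging.camera_params(n) for n in("scene","side")}
for n,d in dict(bottle=((242,230),(360,325)),vial=((231,282),(399,266)),flask=((426,306),(251,200))).items():
    print(n,onz(P["scene"],d[0],0),onz(P["side"],d[1],0))
# carrier plate: side view rear-face corners top edge/bottom, scene top edge
print("plate top scene",[onz(P["scene"],u,.036).round(4) for u in((321.3,225),(340.3,231.5))])
print("plate side top",[onz(P["side"],u,.036).round(4) for u in((264,249.5),(278,262))])
# housing front-face edges, rails' outer ends (crop pixel -> image)
f=lambda u,o,n,z:onz(P[n],(u[0]/2.7+o[0],u[1]/2.7+o[1]),z).round(4)
so=(215,190-110);
print("rail ends side",f((98,500),so,"side",.008),f((140,548),so,"side",.008))
print("amber side",f((228,468),so,"side",.016),f((260,455),so,"side",.016))
print("amber scene",f((290,165),(210,190),"scene",.016),f((273,186),(210,190),"scene",.016))
E
```

```text
bottle [ 0.58979017 -0.11561945  0.        ] [ 0.57951571 -0.12251882  0.        ]
vial [ 0.73914501 -0.04180245  0.        ] [ 0.73339319 -0.04520487  0.        ]
flask [ 6.11316299e-01  3.18793761e-01 -1.11022302e-16] [0.61150266 0.31840345 0.        ]
plate top scene [array([0.5282, 0.0493, 0.036 ]), array([0.5282, 0.0946, 0.036 ])]
plate side top [array([0.5261, 0.0961, 0.036 ]), array([0.5292, 0.0505, 0.036 ])]
rail ends side [0.4999 0.1002 0.008 ] [0.4999 0.0412 0.008 ]
amber side [0.5875 0.0727 0.016 ] [0.6143 0.0729 0.016 ]
amber scene [0.5878 0.0717 0.016 ] [0.6158 0.0719 0.016 ]
```

Call:
step_arm --increments '[{"tx": -0.43, "ty": -0.447, "tz": 0.05, "claw": 0.575}, {"tx": -0.43, "ty": -0.447, "tz": 0.05, "claw": 0.575}, {"tx": -0.43, "ty": -0.447, "tz": 0.05, "claw": 0.575}, {"tx": -0.43, "ty": -0.447, "tz": 0.05, "claw": 0.575}, {"tx": -0.43, "ty": -0.447, "tz": 0.05, "claw": 0.575}, {"tx": -0.43, "ty": -0.447, "tz": 0.05, "claw": 0.575}, {"tx": -0.43, "ty": -0.447, "tz": 0.05, "claw": 0.575}, {"tx": -0.43, "ty": -0.447, "tz": 0.05, "claw": 0.575}]' --force 40

```text
invalid input at $.increments[0]: expected keys claw, tx, ty, tz, spin
```

Call:
step_arm --increments '[{"tx": -0.43, "ty": -0.447, "tz": 0.05, "spin": 0, "claw": 0.575}, {"tx": -0.43, "ty": -0.447, "tz": 0.05, "spin": 0, "claw": 0.575}, {"tx": -0.43, "ty": -0.447, "tz": 0.05, "spin": 0, "claw": 0.575}, {"tx": -0.43, "ty": -0.447, "tz": 0.05, "spin": 0, "claw": 0.575}, {"tx": -0.43, "ty": -0.447, "tz": 0.05, "spin": 0, "claw": 0.575}, {"tx": -0.43, "ty": -0.447, "tz": 0.05, "spin": 0, "claw": 0.575}, {"tx": -0.43, "ty": -0.447, "tz": 0.05, "spin": 0, "claw": 0.575}, {"tx": -0.43, "ty": -0.447, "tz": 0.05, "spin": 0, "claw": 0.575}]' --force 40

```text
time: 0.77
position: [0.3336, 0.3305, 0.3776]
tool_rot: [-0.43, -3.112, -0.0]
ft_force: [0.4, -0.2, 0.8]
grip_width: 0.586
```

Call:
step_arm --increments '[{"tx": -0.198, "ty": -0.206, "tz": 0.047, "spin": -15.7, "claw": 0.575}, {"tx": -0.198, "ty": -0.206, "tz": 0.047, "spin": -15.7, "claw": 0.575}, {"tx": -0.198, "ty": -0.206, "tz": 0.047, "spin": -15.7, "claw": 0.575}, {"tx": -0.198, "ty": -0.206, "tz": 0.047, "spin": -15.7, "claw": 0.575}, {"tx": -0.198, "ty": -0.206, "tz": 0.047, "spin": -15.7, "claw": 0.575}, {"tx": -0.198, "ty": -0.206, "tz": 0.047, "spin": -15.7, "claw": 0.575}, {"tx": -0.198, "ty": -0.206, "tz": 0.047, "spin": -15.7, "claw": 0.575}, {"tx": -0.198, "ty": -0.206, "tz": 0.047, "spin": -15.7, "claw": 0.575}]'

```text
time: 1.43
position: [0.4695, 0.0735, 0.3302]
tool_rot: [0.016, 3.141, -0.006]
ft_force: [-0.0, -0.1, 1.0]
grip_width: 0.575
```

```bash
python3 - <<'E'
from h import *
s=get_state();p=imaging.camera_params("wrist");im=imaging.get_image("wrist");cv2.imwrite("pics/wrist1.png",im)
print(s["time"],s["position"],s["tool_rot"],s["grip_width"],s["ft_force"]);print(p)
np.save("w1.npy",p,allow_pickle=True)
E
```

```text
1.4333 [0.46950639 0.07345851 0.3301507 ] [ 0.01613612  3.14111045 -0.00555861] 0.574925210833622 [-0.01853321 -0.1166232   1.03882288]
{'intrinsics': array([[411.41544206,   0.        , 323.73000616],
       [  0.        , 411.41544206, 238.01571634],
       [  0.        ,   0.        ,   1.        ]]), 'camera_from_world': array([[ 0.0103908 ,  0.99994119, -0.00310481, -0.07712835],
       [ 0.97001167, -0.00932565,  0.2428794 , -0.4665474 ],
       [ 0.24283616, -0.00553542, -0.97005152,  0.20307827],
       [ 0.        ,  0.        ,  0.        ,  1.        ]])}
```

View pics/wrist1.png

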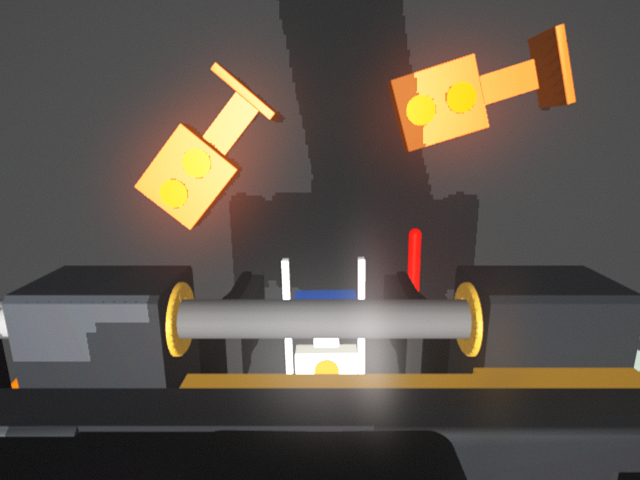

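Wrist view: the rails start at (286,260) and (361,260), the bar's outer end is at (414,230), and the plate's top edge is at (325,292). The two dark fingers are at about (245,285) and (397,285).

```bash
python3 - <<'E'
from h import *
p=np.load("w1.npy",allow_pickle=True).item();im=cv2.imread("pics/wrist1.png");m=masks(im)
r,c,s=blob(m["red"],(380,200,450,300));print("red",s,c)
b,c,s2=blob(m["blue"],(280,280,370,303));print("blue",s2,c)
f=lambda u,z:onz(p,u,z).round(4)
print("bar end",f((s[0]+s[2]/2-.5,s[1]),.052))
for row in (s[1]+10,s[1]+40):
    xs=np.where(r[row])[0];print("bar",row,f((xs.mean(),row),.052))
print("rails",[f(u,.008) for u in((286,259),(361,259))],[f(u,.008) for u in((289,372),(361,372))])
print("plate top back edge",[f((u,s2[1]-.5),.036) for u in(s2[0],s2[0]+s2[2])])
print("fingers tip px",[proj(p,(.4695,.0735+d,.148)) for d in(-.04,-.025,.025,.04)])
E
```

```text
red [407 228  15  64 721] [414.1331484  256.63245492]
blue [295 291  35   7 161] [308.53416149 293.52795031]
bar end [0.4626 0.1305 0.052 ]
bar 238 [0.4692 0.1311 0.052 ]
bar 268 [0.4896 0.131  0.052 ]
rails [array([0.496 , 0.0431, 0.008 ]), array([0.4965, 0.1006, 0.008 ])] [array([0.5932, 0.0424, 0.008 ]), array([0.5937, 0.1017, 0.008 ])]
plate top back edge [array([0.5108, 0.0515, 0.036 ]), array([0.5111, 0.0764, 0.036 ])]
fingers tip px [array([230.66174366, 296.18272775]), array([266.23465835, 295.87842799]), array([385.05768639, 294.86198561]), array([420.77877805, 294.55641831])]
```

Call:
step_arm --increments '[{"tx": -0.033, "ty": 0.004, "tz": 0, "spin": -0.6, "claw": 0.575}, {"tx": -0.033, "ty": 0.004, "tz": 0.03, "spin": -0.6, "claw": 0.575}, {"tx": -0.033, "ty": 0.004, "tz": 0.06, "spin": -0.6, "claw": 0.575}, {"tx": -0.033, "ty": 0.004, "tz": 0.08, "spin": -0.6, "claw": 0.575}, {"tx": -0.033, "ty": 0.004, "tz": 0.08, "spin": -0.6, "claw": 0.575}, {"tx": -0.033, "ty": 0.004, "tz": 0.08, "spin": -0.6, "claw": 0.575}]'

```text
time: 1.98
position: [0.5, 0.0857, 0.2503]
tool_rot: [0.017, -3.139, 0.001]
ft_force: [1.4, 0.1, 0.8]
grip_width: 0.577
```

```bash
python3 - <<'E'
from h import *
s=get_state();print(s["time"],s["position"],s["tool_rot"],s["ft_force"])
a=imaging.get_image("scene")[130:300,230:430];b=imaging.get_image("side")[130:300,200:400]
cv2.imwrite("pics/near2.png",cv2.resize(np.hstack([a,b]),None,fx=2,fy=2,interpolation=2))
E
```

```text
1.9833 [0.50004607 0.08565798 0.25026065] [ 1.73326281e-02 -3.13883117e+00  1.05490121e-03] [1.36643714 0.14050913 0.81594562]
```

View pics/near2.png

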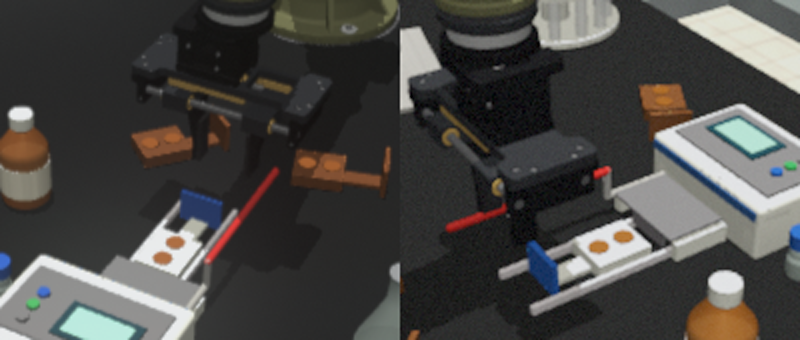

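Scene half (left): fingers hang behind the blue plate at (200,205). Side half (right): the finger is alongside the bar at (515,205). TCP y is 8 mm further left than intended, so I'll correct that before lowering.

Call:
step_arm --increments '[{"tx": -0.003, "ty": -0.008, "tz": 0, "spin": 0, "claw": 0.575}, {"tx": -0.003, "ty": -0.008, "tz": 0.0, "spin": 0, "claw": 0.575}, {"tx": -0.003, "ty": -0.008, "tz": 0.02, "spin": 0, "claw": 0.575}, {"tx": -0.003, "ty": -0.008, "tz": 0.04, "spin": 0, "claw": 0.575}, {"tx": -0.003, "ty": -0.008, "tz": 0.054, "spin": 0, "claw": 0.575}, {"tx": -0.003, "ty": -0.008, "tz": 0.054, "spin": 0, "claw": 0.575}, {"tx": -0.003, "ty": -0.008, "tz": 0.054, "spin": 0, "claw": 0.575}]'

```text
time: 2.67
position: [0.504, 0.0764, 0.1973]
tool_rot: [0.014, -3.141, 0.0]
ft_force: [-0.3, 0.3, 1.3]
grip_width: 0.571
```

Call:
step_arm --increments '[{"tx": 0, "ty": 0.006, "tz": 0, "spin": 0, "claw": 0.575}, {"tx": 0, "ty": 0.01, "tz": 0, "spin": 0, "claw": 0.575}, {"tx": 0, "ty": 0.014, "tz": 0, "spin": 0, "claw": 0.575}, {"tx": 0, "ty": 0.018, "tz": 0, "spin": 0, "claw": 0.575}, {"tx": 0, "ty": 0.022, "tz": 0, "spin": 0, "claw": 0.575}, {"tx": 0, "ty": 0.026, "tz": 0, "spin": 0, "claw": 0.575}, {"tx": 0, "ty": 0.026, "tz": 0, "spin": 0, "claw": 0.575}, {"tx": 0, "ty": 0.026, "tz": 0, "spin": 0, "claw": 0.575}]'

```text
time: 3.33
position: [0.5039, 0.1028, 0.1972]
tool_rot: [-0.016, 3.141, 0.0]
ft_force: [0.6, -1.3, 1.8]
grip_width: 0.571
```

```bash
python3 - <<'E'
from h import *
s=get_state();print(s["time"],s["position"],s["tool_rot"],s["ft_force"])
a=imaging.get_image("scene");b=imaging.get_image("side")
cv2.imwrite("pics/s3.png",a);cv2.imwrite("pics/d3.png",b)
a=a[180:320,230:410];b=b[180:320,220:400]
cv2.imwrite("pics/near3.png",cv2.resize(np.hstack([a,b]),None,fx=2.2,fy=2.2,interpolation=2))
P={n:imaging.camera_params(n) for n in("scene","side")}
for n,im,o in(("scene",cv2.imread("pics/s3.png"),(300,190,390,290)),("side",cv2.imread("pics/d3.png"),(210,190,330,290))):
    r,c,st=blob(masks(im)["red"],o);print(n,st,[onz(P[n],e,.0465).round(4) for e in ends(r)])
E
```

```text
3.3333 [0.50389411 0.10280168 0.1971783 ] [-1.56999368e-02  3.14082438e+00  5.40916498e-05] [ 0.56093065 -1.340467    1.84461728]
scene [340 222  32  41 168] [array([0.4773, 0.1404, 0.0465]), array([0.6253, 0.141 , 0.0465])]
side [278 212  23  10  95] [array([0.638 , 0.1502, 0.0465]), array([0.5879, 0.1504, 0.0465])]
```

View pics/near3.png

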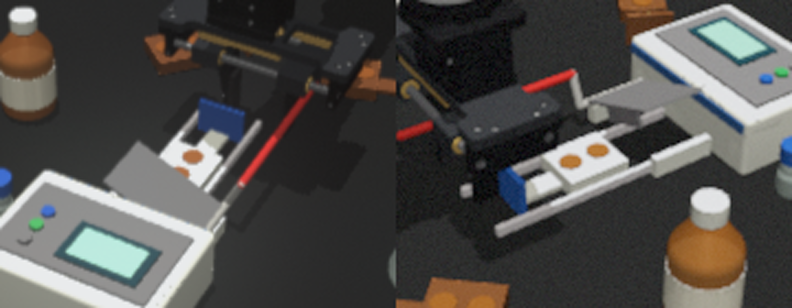

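The flap is open: lid tilted at (150,180), bar shifted about 14 mm, roughly 0.5 rad. The finger is behind the plate, so I'll add 2 mm and push.

Call:
step_arm --increments '[{"tx": 0, "ty": 0.002, "tz": 0, "spin": 0, "claw": 0.575}, {"tx": -0.008, "ty": 0.002, "tz": 0, "spin": 0, "claw": 0.575}, {"tx": -0.014, "ty": 0.002, "tz": 0, "spin": 0, "claw": 0.575}, {"tx": -0.02, "ty": 0.002, "tz": 0, "spin": 0, "claw": 0.575}, {"tx": -0.026, "ty": 0.002, "tz": 0, "spin": 0, "claw": 0.575}, {"tx": -0.032, "ty": 0.002, "tz": 0, "spin": 0, "claw": 0.575}, {"tx": -0.038, "ty": 0.002, "tz": 0, "spin": 0, "claw": 0.575}, {"tx": -0.044, "ty": 0.002, "tz": 0, "spin": 0, "claw": 0.575}]'

```text
time: 4.1
position: [0.5481, 0.105, 0.1967]
tool_rot: [0.015, -3.141, 0.0]
ft_force: [-3.8, -2.4, 0.2]
grip_width: 0.572
```

Call:
step_arm --increments '[{"tx": -0.006, "ty": 0, "tz": 0, "spin": 0, "claw": 0.575}, {"tx": -0.012, "ty": 0, "tz": 0, "spin": 0, "claw": 0.575}, {"tx": -0.018, "ty": 0, "tz": 0, "spin": 0, "claw": 0.575}, {"tx": -0.024, "ty": 0, "tz": 0, "spin": 0, "claw": 0.575}, {"tx": -0.028, "ty": 0, "tz": 0, "spin": 0, "claw": 0.575}, {"tx": -0.032, "ty": 0, "tz": 0, "spin": 0, "claw": 0.575}]'

```text
time: 4.6
position: [0.5801, 0.1054, 0.197]
tool_rot: [0.015, -3.141, -0.0]
ft_force: [-4.3, -3.4, 2.4]
grip_width: 0.574
```

Call:
step_arm --increments '[{"tx": -0.002, "ty": 0, "tz": 0, "spin": 0, "claw": 0.575}, {"tx": -0.004, "ty": 0, "tz": 0, "spin": 0, "claw": 0.575}, {"tx": -0.006, "ty": 0, "tz": 0, "spin": 0, "claw": 0.575}]'

```text
time: 4.85
position: [0.5856, 0.1054, 0.1971]
tool_rot: [0.015, -3.141, -0.0]
ft_force: [-4.0, -3.0, 1.9]
grip_width: 0.577
```

```bash
python3 - <<'E'
from h import *
s=get_state();print(s["time"],s["position"],s["ft_force"])
a=imaging.get_image("scene");b=imaging.get_image("side")
cv2.imwrite("pics/s4.png",a);cv2.imwrite("pics/d4.png",b)
a=a[180:320,230:410];b=b[180:320,220:400]
cv2.imwrite("pics/near4.png",cv2.resize(np.hstack([a,b]),None,fx=2.2,fy=2.2,interpolation=2))
E
```

```text
4.85 [0.58558186 0.10542632 0.19706028] [-4.02072723 -2.99419861  1.88379698]
```

View pics/near4.png

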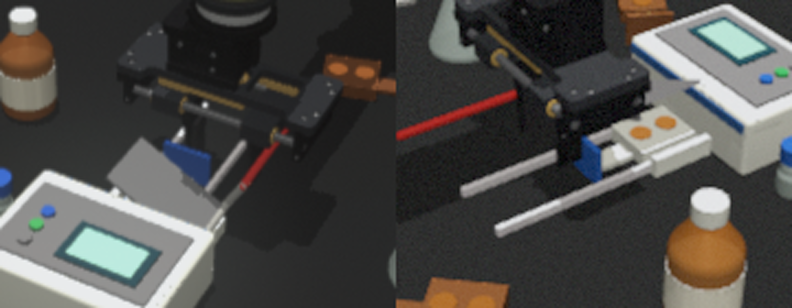

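The carrier is under the flap, between the ledge and the rail, with its leading edge close to the housing. I'll continue gently until the force rises.

Call:
step_arm --increments '[{"tx": -0.001, "ty": 0, "tz": 0, "spin": 0, "claw": 0.575}, {"tx": -0.002, "ty": 0, "tz": 0, "spin": 0, "claw": 0.575}, {"tx": -0.003, "ty": 0, "tz": 0, "spin": 0, "claw": 0.575}]'

```text
time: 5.2
position: [0.5884, 0.1055, 0.1971]
tool_rot: [0.015, -3.141, -0.0]
ft_force: [-4.4, -2.6, 2.6]
grip_width: 0.573
```

Call:
step_arm --increments '[{"tx": -0.001, "ty": 0, "tz": 0, "spin": 0, "claw": 0.575}, {"tx": -0.002, "ty": 0, "tz": 0, "spin": 0, "claw": 0.575}, {"tx": -0.003, "ty": 0, "tz": 0, "spin": 0, "claw": 0.575}]'

```text
time: 5.45
position: [0.5903, 0.1055, 0.1969]
tool_rot: [0.015, -3.136, -0.0]
ft_force: [-11.7, -2.9, 8.4]
grip_width: 0.575
```

Call:
step_arm --increments '[{"tx": -0.001, "ty": 0, "tz": 0, "spin": 0, "claw": 0.575}, {"tx": -0.001, "ty": 0, "tz": 0, "spin": 0, "claw": 0.575}, {"tx": -0.001, "ty": 0, "tz": 0, "spin": 0, "claw": 0.575}]'

```text
time: 5.7
position: [0.5907, 0.1055, 0.1969]
tool_rot: [0.014, -3.135, -0.001]
ft_force: [-11.9, -3.0, 8.7]
grip_width: 0.572
```

Call:
step_arm --increments '[{"tx": 0.003, "ty": 0, "tz": 0, "spin": 0, "claw": 0.575}, {"tx": 0.007, "ty": 0, "tz": 0, "spin": 0, "claw": 0.575}, {"tx": 0.012, "ty": 0, "tz": 0, "spin": 0, "claw": 0.575}, {"tx": 0.012, "ty": 0, "tz": 0, "spin": 0, "claw": 0.575}]'

```text
time: 6.03
position: [0.5809, 0.1054, 0.1977]
tool_rot: [-0.015, 3.139, 0.001]
ft_force: [1.0, -2.2, 1.5]
grip_width: 0.576
```

```bash
python3 - <<'E'
from h import *
s=get_state();print(s["time"],s["position"],s["ft_force"])
a=imaging.get_image("scene");b=imaging.get_image("side")
a=a[200:310,240:370];b=b[190:300,250:400]
cv2.imwrite("pics/near5.png",cv2.resize(np.hstack([a,b]),None,fx=2.8,fy=2.8,interpolation=2))
E
```

```text
6.0333 [0.58087555 0.10544129 0.1976764 ] [ 1.01591004 -2.2306264   1.45707495]
```

View pics/near5.png

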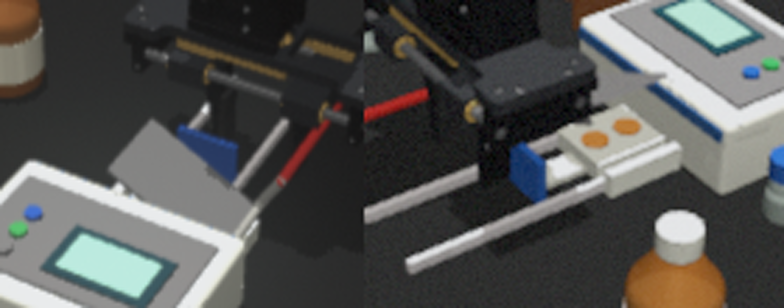

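The carrier's front edge sits against the housing in the side half at (655,125), the plate is clear of the skirt, and the finger has backed off. Now I release the flap.

Call:
step_arm --increments '[{"tx": 0, "ty": -0.006, "tz": 0, "spin": 0, "claw": 0.575}, {"tx": 0, "ty": -0.012, "tz": 0, "spin": 0, "claw": 0.575}, {"tx": 0, "ty": -0.018, "tz": 0, "spin": 0, "claw": 0.575}, {"tx": 0, "ty": -0.024, "tz": 0, "spin": 0, "claw": 0.575}, {"tx": 0, "ty": -0.029, "tz": 0, "spin": 0, "claw": 0.575}, {"tx": 0, "ty": -0.029, "tz": 0, "spin": 0, "claw": 0.575}, {"tx": 0, "ty": -0.029, "tz": 0, "spin": 0, "claw": 0.575}]'

```text
time: 6.72
position: [0.5808, 0.0761, 0.1968]
tool_rot: [0.014, -3.141, -0.001]
ft_force: [0.2, 0.4, 0.2]
grip_width: 0.576
```

Call:
step_arm --increments '[{"tx": 0, "ty": 0, "tz": -0.02, "spin": 0, "claw": 0.575}, {"tx": 0, "ty": 0, "tz": -0.05, "spin": 0, "claw": 0.575}, {"tx": 0, "ty": 0, "tz": -0.09, "spin": 0, "claw": 0.575}, {"tx": 0.03, "ty": 0, "tz": -0.13, "spin": 0, "claw": 0.575}, {"tx": 0.06, "ty": 0, "tz": -0.15, "spin": 0, "claw": 0.575}, {"tx": 0.09, "ty": 0, "tz": -0.15, "spin": 0, "claw": 0.575}, {"tx": 0.1, "ty": 0, "tz": -0.15, "spin": 0, "claw": 0.575}, {"tx": 0.1, "ty": 0, "tz": -0.15, "spin": 0, "claw": 0.575}]'

```text
time: 7.38
position: [0.4789, 0.076, 0.3473]
tool_rot: [0.018, -3.141, -0.004]
ft_force: [0.4, 0.5, -0.9]
grip_width: 0.574
```

```bash
python3 - <<'E'
from h import *
s=get_state();print(s["time"],s["position"],s["ft_force"])
A=imaging.get_image("scene");B=imaging.get_image("side")
cv2.imwrite("pics/near6.png",cv2.resize(np.hstack([A[190:310,220:380],B[190:310,240:420]]),None,fx=2.3,fy=2.3,interpolation=2))
P={n:imaging.camera_params(n) for n in("scene","side")}
f=lambda n,i,r,k:blob(masks(i)[k],r)
for n,i,rb,rr in(("scene",A,(280,200,345,275),(300,190,390,280)),("side",B,(280,230,345,285),(210,200,320,290))):
    m,c,st=f(n,i,rb,"blue");print(n,"blue",c,st);r,_,_=f(n,i,rr,"red");print([onz(P[n],e,.052).round(4) for e in ends(r)])
    print([proj(P[n],(x,.0715,.02)).round(1) for x in(.597,.600,.603)])
# bystanders unchanged?
for n,i in(("scene",A),("side",B)):
    d=cv2.absdiff(i,cv2.imread(f"pics/{n}0.png")).max(2)
    for nm,(x0,y0,x1,y1) in (dict(bottle=(226,182,258,236),vial=(220,255,238,278),flask=(404,260,447,316)) if n=="scene" else dict(bottle=(340,265,382,333),vial=(390,240,412,272),flask=(233,158,269,208))).items(): print(n,nm,(d[y0:y1,x0:x1]>40).mean().round(3))
E
```

```text
7.3833 [0.47890095 0.07595177 0.34733668] [ 0.37776135  0.50259017 -0.90918756]
scene blue [314.05       249.28333333] [304 245  21   9  60]
[array([0.4623, 0.1284, 0.052 ]), array([0.6294, 0.1306, 0.052 ])]
[array([315.3, 252.1]), array([314.6, 253. ]), array([313.9, 253.8])]
side blue [306.1796875  248.53515625] [298 235  17  27 256]
[array([0.6357, 0.1344, 0.052 ]), array([0.4631, 0.1314, 0.052 ])]
[array([304. , 250.3]), array([305.4, 249.7]), array([306.7, 249.2])]
scene bottle 0.0
scene vial 0.0
scene flask 0.0
side bottle 0.0
side vial 0.0
side flask 0.429
```

View pics/near6.png

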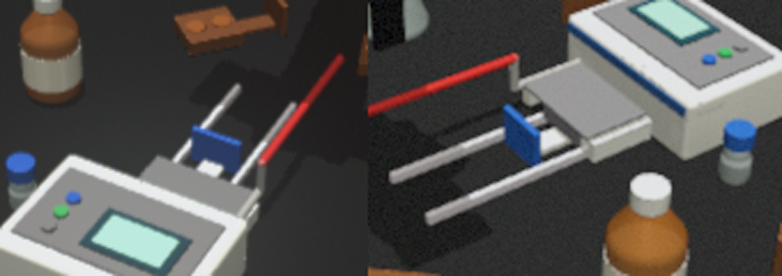

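The final view shows the flap shut flat, the bar back at its starting line, and the plate just outside with only the tail under the skirt. The flask change in the side view is the arm standing in front of it; the scene view shows the flask unmoved.

```bash
python3 -c "
from bench import workorder
print(workorder.close_job())"
```

```text
the job is handed in; nothing more can be done
None
```

The sample is loaded: the white carrier is home against the stop, the light flap has sprung shut behind it, and the job was handed in at about 7.4 s.

- **What I did:** One fingertip pushed the red bar about 15 mm aside, opening the flap to roughly 0.5 rad. The other pushed the carrier by its blue plate about 75 mm. I then backed off, released the bar and lifted clear.
- **Carrier home:** It stopped dead with the wrist x force rising from 4 to 12 N. The pushing face was then at x ≈ 0.600 m, against an expected 0.597–0.600 m. The flap also closed fully, and its skirt only just clears the body when the carrier is home.
- **Flap and robot:** The last pictures show the flap flat and the bar back at its starting line within 2–3 mm. The arm is clear, with wrist force readings of no more than about 1 N per axis.
- **Bottle, flask and vial:** The bottle and vial look unchanged in both views. The flask is unchanged in the scene view, but my side-view check flagged a difference there. I put that down to the arm standing in front of it.
- **Disagreements:** Estimates of the mouth position differed by about 3 mm (0.643 to 0.646 m). The first descent also came out 8 mm too far left, which I corrected before touching anything.

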